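# Close the test unit's service cover and hold it down on its seal

## Robot

A 6-joint arm with a two-finger parallel gripper is mounted at the origin on the work surface. World frame = base frame: x ahead of the robot, y to its left, z up, the work surface at z = 0. Lengths are in m, angles in rad, forces in N, time in s.
With the tool pointing down it reaches from about 0.425 to 0.95 m from the base axis. Payload 3.5 kg.
Tool frame: the origin (TCP) lies midway between the tips of the shut fingers; the grasp point (between the pads) lies ctrl.grasp_offset behind it (ctrl.grasp_offset is the distance from the TCP to the grasp point, in m); x points along the fingers, y is the direction in which the jaws open and shut, and the axes are right-handed (so a half turn about x gives the same grasp; the last joint's range is limited). The gripper opens to 85 mm and grips with 20 to 120 N. Pads are 22 mm wide; open, the fingers measure 114 mm over their backs; the gripper's body (76 mm by 85 mm) begins 54 mm behind the grasp point. The pads swing forward as they close: fully open they stand 13 mm farther back than shut.
Start: joints at [1.198, 0.286, 1.577, -0, 1.279, -0.15], TCP at [0.149, 0.658, 0.231] pointing down, gripper open.
Joint ranges: [-2.77, 2.77], [-0.9, 2.22], [0.21, 2.48], [-1.53, 4.67], [0.24, 2.81], [-2.84, 2.84]. Speed limits (rad/s): [2.79, 2.79, 3.14, 3.14, 3.14, 3.14].

## Interface

Orientations are given as a unit quaternion [x, y, z, w].
In Python, from plant import readout, read_camera, sign_off, ctrl gives the robot as it stands.
- The arm moves only by the tool drive_tool, never from a script. Its argument "steps" is a list of rows, each a list of 5 numbers: the shift along the tool's x, y, z in cm, then the turn about the tool's x in degrees, then the opening, from 0 (shut) to 1 (fully open). A call has 1 to 10 rows; each row shifts and turns the commanded pose from where the row before left it, along the tool's axes as they then stand; what a row does not reach is not made up. A row lasts 1/10 s, in which the tool goes at most 50 mm and 8.59 degrees, less where a joint would pass 70% of its speed; a pose out of reach is approached as far as the arm can. A call is refused whole if a number of a shift passes 5 or a number of a turn 8.59, either way. A call with a gripper value outside its range is refused whole. The fingers move at their own pace and stop on an object; "force" is the grip in N (left out, the last holds). Time passes only in rows, so rows that do not move let the fingers close. It gives the time, the measured TCP pose, the force and the opening at its end, in the units of the state.
- readout.get_state(): the state, without advancing time (a new reading comes with each control period).
- read_camera(name): name is "scene" or "top" or "wrist"; returns a dict with "frame" (480x640x3 uint8, red, green, blue), "vertical_fov" (degrees; the focal length in pixels is half the picture's height over the tangent of half this angle, whatever the lens; pixels are square), "cx", "cy" (the principal point, pixels), "k1" (the pictures are not rectified: a ray, as slopes to the right and down, at radius r is drawn at 1 + k1 r^2 times it, then the intrinsics apply), "eye" and "orientation" of the camera in the world. Camera axes: x right, y up, looking along -z (the intrinsics and any distortion apply to the point x, -y, -z); pixel columns grow to the right and rows downward; lengths in m; the calibration is good to about 2 mm. A picture is of the moment at which its call begins. There is no depth.
- sign_off(): hands the job in, once; it reports no verdict.
The state is a dict: "time": time; "qpos": joint angles; "dq": joint speeds; "joint_efforts": joint torques, N m; "eef_pos": TCP position; "tcp_rot": TCP orientation; "contact_force": force on the tool from outside, world axes, zero at the start; "wrist_torque": the same for the moment, N m; "opening": opening from 0.0 (shut) to 1.0 (fully open).
Only numpy, scipy, OpenCV 4.12 (cv2) and the standard library are available. Lean on these libraries where they do the work, as an engineer would, in place of code of your own. Each camera call takes 0.05 s, during which the arm holds its last target. There are 200 camera calls.

## Task

The loose service cover of the gearbox test unit has been left pulled back: slide it along its frame until it butts against the fixed cover with no gap between them, then turn its wing fastener clockwise until the slot along the wing lines up with the two index ridges on the cover. The handle end still stands up on its springy seal, so press that end down flat on the frame, firmly but without straining it, and finish while you are holding it down there, so that I can lock the two slotted studs. Leave the other things on the bench where they are.

Things in the scene. Friction and masses are not known exactly. Their poses are not given: they have to be found in the camera images.
- case: Gearbox test unit: grey case, 200 mm (its x) by 385 mm (its y), 100 mm high, fixed, yawed up to 0.4 rad. Origin at bench level below the seam; z up. Raised rims run along both long sides of its top. On the +y half a fixed aluminium cover with two gauges (16 mm high, 135 mm from the seam); on the -y half the loose cover slides along y between the rims (2 mm play each side) on ledges 96 mm high
- seam (a point): Middle of the fixed cover's edge at the seam, on its top face (100 mm above the bench). Axes as the case: +y points over the fixed cover, away from the loose one. The loose cover is home when its butting edge is here
- panel: Loose service cover: aluminium plate 150 mm (its x) by 180 mm (its y), 4 mm thick, about 0.45 kg. Origin at the centre of its underside, z up, +y towards the fixed cover. It starts 15 to 38 mm short of the seam, +y edge lying on the ledges, -y part propped up 6 mm by the seal, so tilted 2 to 3 degrees; it slides with 2 to 5 N
- panel_edge (a point): Middle of the cover's butting edge (its +y edge), top face
- panel_end (a point): Middle of the cover's free edge (-y edge, handle end), top face. Level with seam when the cover is home and pressed flat; left alone it stands 6 to 9 mm higher. Between this edge, the handle and two slotted studs (18 mm discs near the corners, 58 mm either side of the middle) a flat strip 40 mm wide, 90 mm long, is free to press on
- handle (a point): Centre of the bow handle's bar: steel bar 10 mm thick, 84 mm long along the cover's x, its centre 30 mm above the plate's top face and 50 mm from the cover's free edge (panel_end). Axes as the cover
- latch_grip (a point): Wing fastener near the butting edge: centre of its black wing, 19 mm above the plate's top, 38 mm from the butting edge. Wing 44 mm long, 10 mm thick, 22 mm high (8 to 30 mm above the plate), a slot along its top, on a base disc of 34 mm. The point turns with the wing; its x axis runs along wing and slot. A cam tongue under the plate turns with it
- latch (a joint): Turn of the wing fastener, rad, clockwise from above. 0: wing parallel to the seam (cover's x), released; 1.571, a hard stop: wing square to the seam (cover's y), its slot in line with the two index ridges, the tongue under the frame's cross-member. Starts at 0 to 0.4; takes about 0.06 N m to turn and stays where it is left
- seal (a joint): Compression of the black rubber seal strip (118 mm along x) in the frame under the cover's free end, 165 mm from the seam, m. 0: fully up, 6 mm above the ledges; 0.006: fully down, cover flat on the ledges. It pushes up with 6 N at 0 and 12 N at 0.006; pressing the cover flat takes about 10 N at its free end
- socket: Bystander: steel socket, 31 mm diameter, 36 mm high, standing on the fixed cover. Origin under its foot
- screwdriver: Bystander: screwdriver, 200 mm, lying on the bench beyond the free end of the case
- wrench: Bystander: wrench, 180 mm, lying on the bench
- spray_can: Bystander: spray can, 60 mm diameter, 190 mm high, standing on the bench
- jar: Bystander: jar, 70 mm diameter, 70 mm high, standing on the bench
- clutch_plate: Bystander: flat friction ring, 120 mm outside, lying on the bench
- gear: Bystander: dark steel gear blank, 68 mm diameter, 40 mm high, on the bench
There are look-alikes about, which are no part of the job. Leave any blue look-alike of the panel alone.

How it is judged:
On the way, in this order (a step that is already met when the one before it is completed fails the run):
1. the loose cover is slid up against the fixed cover (gap under 3 mm), the wing not yet turned home (y of panel_edge in the frame of seam above -0.003 m and value of joint latch below 1 rad), for 0.2 s.
2. the wing fastener is turned until its slot lines up with the ridges (within 10 degrees), the covers still butted (y of panel_edge in the frame of seam above -0.003 m and value of joint latch above 1.4 rad), for 0.2 s.
At the end, for the whole second after the job is handed in: Cover butted against the fixed cover (gap under 3 mm), wing slot within 10 degrees of the ridges, handle end held flat by the fingers: free edge within 1.8 mm of level, seal compressed over 4.5 mm, fingers pushing with over 5 N, cover loading the case with under 60 N (all of step 2 and z of panel_edge in the frame of seam below 0.002 m and z of panel_end in the frame of seam below 0.0018 m and value of joint seal above 0.0045 m and contact force between the fingers and panel above 5 N and contact force between panel and case below 60 N); the arm keeps its last pose, push and grip.
It fails at once if a bystander is shifted by more than 30 mm (distance of any of socket, screwdriver, wrench, spray_can, jar, clutch_plate, gear from where it was at the start of the episode above 0.03 m).
It also fails if it takes over 48 s, if anything falls off the work surface, if the arm or the gripper's body presses on something with over 40 N, if the wrist force passes 120 N, or if a joint passes its speed limit or range.

## Working session

There is one attempt and no reset: what is moved stays moved. The work goes in short steps, Python scripts to look and compute and a tool call to move; the robot and the scene stay as the last step left them, time stands still between calls to the robot, and variables do not carry over. Pictures are saved under pics/ and viewed, about 8 in all and at most 12, crops included, and the job is handed in when it is done.

Besides the shell and the picture viewer there is one more tool, called after "Call:" by a JSON object that holds its "name" and its "arguments". drive_tool: Moves the arm, as the interface text tells. Its arguments: {"type":"object","properties":{"steps":{"type":"array","items":{"type":"array","items":{"type":"number"}}},"force":{"type":"number"}},"required":["steps"]}

```bash
mkdir -p pics; cat > h.py <<'E'
import numpy as np, cv2
from scipy.spatial.transform import Rotation as R
from plant import readout, read_camera, sign_off, ctrl
def cam(n,save=None):
    c=read_camera(n)
    if save: cv2.imwrite('pics/'+save+'.png',c['frame'][:,:,::-1])
    return c
def ray(c,u,v):
    f=240/np.tan(np.radians(c['vertical_fov'])/2)
    x,y=(u-c['cx'])/f,(v-c['cy'])/f
    a,b=x,y
    for _ in range(20):
        k=1+c['k1']*(a*a+b*b); a,b=x/k,y/k
    d=R.from_quat(c['orientation']).apply([a,-b,-1]); return np.array(c['eye']),d
def onz(c,u,v,z):
    e,d=ray(c,u,v); return e+d*(z-e[2])/d[2]
def proj(c,p):
    f=240/np.tan(np.radians(c['vertical_fov'])/2)
    q=R.from_quat(c['orientation']).inv().apply(np.array(p)-c['eye']); a,b=q[0]/-q[2],-q[1]/-q[2]
    k=1+c['k1']*(a*a+b*b); return c['cx']+f*a*k,c['cy']+f*b*k
E
python3 - <<'E'
from h import *
import pickle
s=readout.get_state();print(s, ctrl.grasp_offset)
D={}
for n in('scene','top'):
    c=cam(n,n+'0');D[n]=c;print(n,c['eye'],c['orientation'],c['vertical_fov'],c['k1'])
pickle.dump(D,open('d0.pkl','wb'))
E
```

```text
{'time': 0.0, 'qpos': array([ 1.19802730e+00,  2.87170484e-01,  1.57818511e+00,  3.00987978e-05,
        1.27858023e+00, -1.50027603e-01]), 'dq': array([-0.00130873, -0.00176954, -0.0009342 ,  0.00164986, -0.00037902,
       -0.00161518]), 'joint_efforts': array([-2.48171301e-05, -4.05968320e+01, -2.92633152e+01, -2.37522509e-04,
        5.81684566e-03, -8.35865904e-06]), 'eef_pos': array([0.14885145, 0.65771202, 0.22993956]), 'tcp_rot': array([ 0.07779363,  0.70294915, -0.07938896,  0.70250128]), 'contact_force': array([ 0.31852084, -0.28968037, -0.98022354]), 'wrist_torque': array([ 0.00775635, -0.02442138,  0.00089637]), 'opening': 0.9981728750547407} 0.0187
scene [1.22252169 0.09999265 0.82788443] [0.25051677 0.29633607 0.68775991 0.61352473] 57.76525499341374 -0.010695193762632848
top [0.38819097 0.00369261 1.32122909] [-0.02761696  0.02978646  0.70757614 -0.70546869] 54.52479766353212 -0.019529864886925485
```

View pics/top0.png

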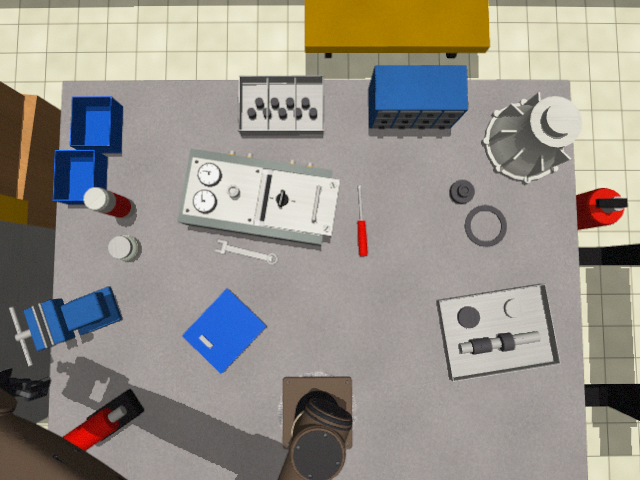

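View pics/scene0.png

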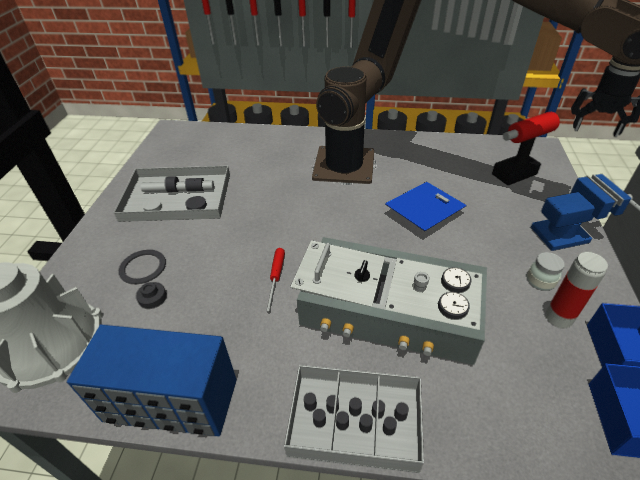

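The top view shows the case at about (262,198). The gauges and fixed cover are on its left at (207,187). The loose aluminium cover is at (300,202), with the wing at (282,199), the handle at (317,203) and the dark gap at (265,197). There are two candidates for the panel: the aluminium plate at (300,202) and the blue plate at (225,330). The aluminium one, which sits on the case, fits the description. I'll confirm it in a crop.

```bash
python3 - <<'E'
from h import *
a=cv2.imread('pics/top0.png')[140:255,170:350]
cv2.imwrite('pics/crop1.png',cv2.resize(a,None,fx=4.4,fy=4.4,interpolation=cv2.INTER_CUBIC))
E
```

```text
(no output)
```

View pics/crop1.png

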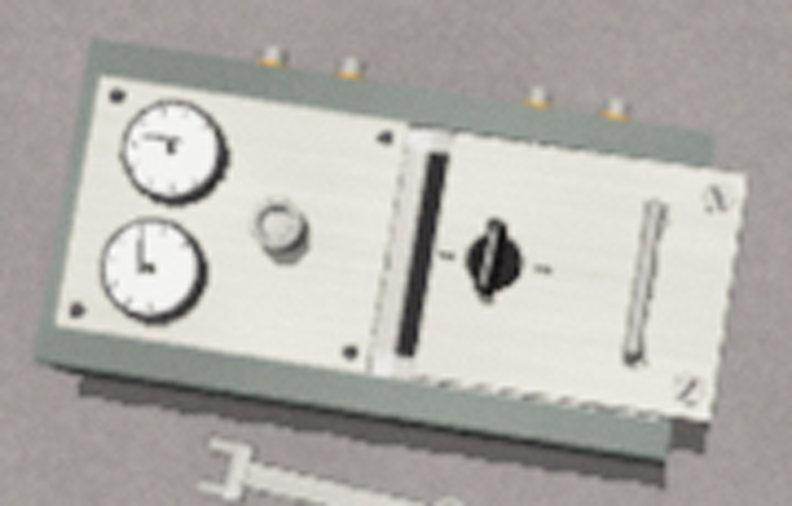

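The crop confirms it. The bare aluminium cover on the case has the wing at crop (492,260), ridges at (447,255) and (543,269), the bow handle at (643,282), and the gap between crop u≈390 and 430. The blue plate is a look-alike.

```bash
python3 - <<'E'
from h import *
import pickle
c=pickle.load(open('d0.pkl','rb'))['top']
P=lambda u,v,z:onz(c,170+u/4.4-.5,140+v/4.4-.5,z)[:2]
pts=dict(fixA=(99,77,.1),fixB=(55,326,.1),seamA=(408,122,.1),seamB=(372,374,.1),loA=(448,140,.1),loB=(412,357,.1),feA=(748,175,.11),feB=(710,418,.11),hA=(657,205,.139),hB=(631,358,.139),wA=(496,222,.13),wB=(487,298,.13),ridL=(447,255,.101),ridR=(543,269,.104),can=(280,215,.15))
r={k:P(*v) for k,v in pts.items()}
for k,v in r.items(): print(k,v.round(4))
for k in ('fix','seam','lo','fe','h','w'):
    d=r[k+'A']-r[k+'B'];print(k,'len',np.linalg.norm(d).round(4),'mid',((r[k+'A']+r[k+'B'])/2).round(4),'yaw of x',np.degrees(np.arctan2(d[1],d[0])).round(1))
print('L',np.linalg.norm((r['fixA']+r['fixB']-r['seamA']-r['seamB'])/2), (r['ridL']-r['ridR']))
s=readout.get_state();print(R.from_quat(s['tcp_rot']).as_matrix().round(3))
E
```

```text
fixA [0.6919 0.3327]
fixB [0.5399 0.3561]
seamA [0.6635 0.1449]
seamB [0.5104 0.1654]
loA [0.6524 0.1206]
loB [0.5205 0.1415]
feA [ 0.6285 -0.0601]
feB [ 0.4826 -0.0365]
hA [ 0.6051 -0.0053]
hB [0.5154 0.0101]
wA [0.5969 0.0893]
wB [0.5519 0.0944]
ridL [0.582  0.1208]
ridR [0.5729 0.0629]
can [0.5979 0.2128]
fix len 0.1538 mid [0.6159 0.3444] yaw of x -8.8
seam len 0.1545 mid [0.5869 0.1552] yaw of x -7.6
lo len 0.1335 mid [0.5865 0.1311] yaw of x -9.0
fe len 0.1478 mid [ 0.5555 -0.0483] yaw of x -9.2
h len 0.0911 mid [0.5602 0.0024] yaw of x -9.7
w len 0.0453 mid [0.5744 0.0919] yaw of x -6.5
L 0.1914344826232788 [0.00911403 0.0578672 ]
[[-0.001  0.221  0.975]
 [-0.002  0.975 -0.221]
 [-1.    -0.002 -0.   ]]
```

Call:
{"name": "drive_tool", "arguments": {"steps": [[0,0,0,-4,1],[0,-2.9,2.5,0,1],[0,-2.9,2.5,0,1],[0,-2.9,2.5,0,1],[0,-2.9,2.5,0,1],[0,-2.9,2.5,0,1],[0,-2.9,2.5,0,1],[0,-2.9,2.5,0,1],[0,-2.9,2.5,0,1],[0,-2.9,2.5,0,1]]}}

```text
time: 1.1
eef_pos: [0.332, 0.3645, 0.2309]
tcp_rot: [0.054, 0.705, -0.054, 0.705]
contact_force: [-0.0, -0.1, -0.6]
opening: 0.999
```

Call:
{"name": "drive_tool", "arguments": {"steps": [[0,-2.9,2.5,0,1],[0,-2.9,2.5,0,1],[0,-2.9,2.5,0,1],[0,-2.9,2.5,0,1],[0,-2.9,2.5,0,1],[0,-2.9,2.5,0,1],[0,-2.9,2.5,0,1],[0,-2.9,2.5,0,1],[0,-2.9,2.5,0,0.7],[0,0,0,0,0.7]]}}

```text
time: 2.1
eef_pos: [0.5158, 0.0705, 0.2309]
tcp_rot: [0.055, 0.705, -0.056, 0.705]
contact_force: [0.4, -0.2, 0.6]
opening: 0.707
```

```bash
python3 - <<'E'
from h import *
import pickle
c=cam('wrist','w1');pickle.dump(c,open('w1.pkl','wb'))
s=readout.get_state();print(s['time'],s['eef_pos'],R.from_quat(s['tcp_rot']).as_matrix().round(3),s['opening'],s['contact_force'],c['eye'])
for p in ([.5602,.0024,.135],[.5744,.0919,.131],[.5869,.1552,.1],[.5555,-.0483,.107]): print(proj(c,p))
E
```

```text
2.15 [0.51472437 0.07217523 0.23072915] [[-0.001  0.156  0.988]
 [ 0.     0.988 -0.156]
 [-1.    -0.    -0.001]] 0.7016232450321919 [ 0.04528687 -0.20752936 -0.41208799] [0.43635723 0.08326439 0.37431063]
(np.float64(234.54714419918741), np.float64(316.0275678088686))
(np.float64(361.90143693395), np.float64(313.3102495475288))
(np.float64(438.5179165944495), np.float64(296.73270188972083))
(np.float64(177.69004627477597), np.float64(301.7400603056582))
```

View pics/w1.png

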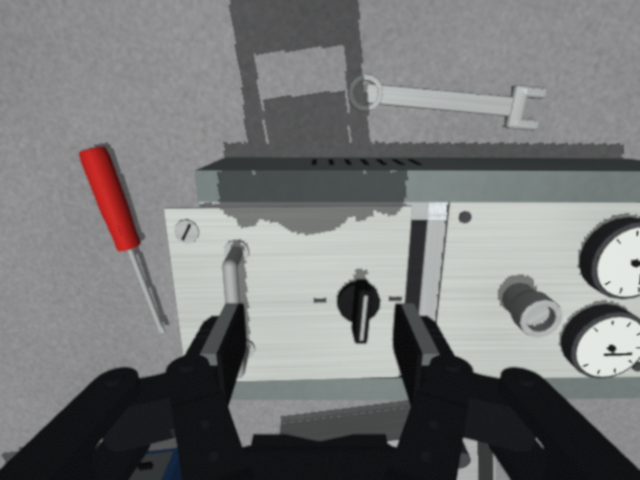

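The wrist view agrees with the estimates to within about 4 px. The handle bar is at (233,300), the wing at (361,317), the seam edge at u≈441 and the cover edge at u≈409, so the gap is about 24 mm. Next I go over the handle, descend and grip.

Call:
{"name": "drive_tool", "arguments": {"steps": [[0,-3.1,2.8,0,0.7],[0,-3.1,2.8,0,0.7],[0,0,0,0,0.7],[2.5,0,0,0,0.7],[2.5,0,0,0,0.7],[2.5,0,0,0,0.7],[2,0,0,0,0.7],[1.7,0,0,0,0.7],[0,0,0,0,0.7],[0,0,0,0,0.7]]}}

```text
time: 3.15
eef_pos: [0.5596, 0.0052, 0.1193]
tcp_rot: [0.054, 0.705, -0.053, 0.705]
contact_force: [-0.1, -0.1, -0.2]
opening: 0.7
```

Call:
{"name": "drive_tool", "arguments": {"steps": [[0,0,0,0,0],[0,0,0,0,0],[0,0,0,0,0],[0,0,0,0,0],[0,0,0,0,0],[0,0,0,0,0],[0,0,0,0,0]], "force": 30}}

```text
time: 3.85
eef_pos: [0.5607, 0.0037, 0.12]
tcp_rot: [0.054, 0.705, -0.054, 0.705]
contact_force: [-0.2, -2.0, 3.1]
opening: 0.105
```

Call:
{"name": "drive_tool", "arguments": {"steps": [[0,0.4,0,0,0],[0,0.4,0,0,0],[0,0.4,0,0,0],[0,0.4,0,0,0],[0,0.3,0,0,0],[0,0,0,0,0],[0,0,0,0,0]]}}

```text
time: 4.55
eef_pos: [0.5635, 0.0234, 0.1195]
tcp_rot: [0.054, 0.705, -0.054, 0.705]
contact_force: [1.0, -1.3, 4.4]
opening: 0.102
```

Call:
{"name": "drive_tool", "arguments": {"steps": [[0,0.15,0,0,0],[0,0.15,0,0,0],[0,0,0,0,0],[0,0,0,0,0]]}}

```text
time: 4.95
eef_pos: [0.5636, 0.0255, 0.1194]
tcp_rot: [0.054, 0.705, -0.054, 0.705]
contact_force: [0.7, -3.2, 5.6]
opening: 0.101
```

Call:
{"name": "drive_tool", "arguments": {"steps": [[0,0.15,0,0,0],[0,0,0,0,0],[0,0,0,0,0]]}}

```text
time: 5.25
eef_pos: [0.5638, 0.0269, 0.1194]
tcp_rot: [0.054, 0.705, -0.054, 0.705]
contact_force: [-0.1, -4.0, 4.2]
opening: 0.101
```

Call:
{"name": "drive_tool", "arguments": {"steps": [[0,0.15,0,0,0],[0,0,0,0,0],[0,0,0,0,0]]}}

```text
time: 5.55
eef_pos: [0.564, 0.0284, 0.1194]
tcp_rot: [0.054, 0.705, -0.054, 0.705]
contact_force: [-1.0, -4.3, 5.5]
opening: 0.101
```

Call:
{"name": "drive_tool", "arguments": {"steps": [[0,0.15,0,0,0],[0,0,0,0,0],[0,0,0,0,0]]}}

```text
time: 5.85
eef_pos: [0.564, 0.0291, 0.1194]
tcp_rot: [0.053, 0.705, -0.055, 0.705]
contact_force: [-1.5, -6.8, 5.0]
opening: 0.098
```

Movement is stalling and the force is rising, so the covers are nearly touching. I push a little more.

Call:
{"name": "drive_tool", "arguments": {"steps": [[0,0.15,0,0,0],[0,0,0,0,0],[0,0,0,0,0]]}}

```text
time: 6.15
eef_pos: [0.5639, 0.0292, 0.1194]
tcp_rot: [0.052, 0.706, -0.056, 0.704]
contact_force: [-2.3, -10.6, 6.8]
opening: 0.103
```

Call:
{"name": "drive_tool", "arguments": {"steps": [[0,0.15,0,0,0],[0,0,0,0,0],[0,0,0,0,0]]}}

```text
time: 6.45
eef_pos: [0.5638, 0.0292, 0.1194]
tcp_rot: [0.05, 0.706, -0.057, 0.704]
contact_force: [-3.9, -15.2, 6.5]
opening: 0.102
```

```bash
python3 - <<'E'
from h import *
import pickle
c=cam('wrist','w2');pickle.dump(c,open('w2.pkl','wb'))
t=cam('top');a=t['frame'][140:255,170:350,::-1]
cv2.imwrite('pics/two.png',np.vstack([cv2.resize(a,(450,288),interpolation=cv2.INTER_CUBIC),cv2.resize(c['frame'][150:400,190:640,::-1],(450,250))]))
print(proj(c,[.5869,.1552,.1]))
E
```

```text
(np.float64(588.3499539175348), np.float64(302.6699611560287))
```

View pics/two.png

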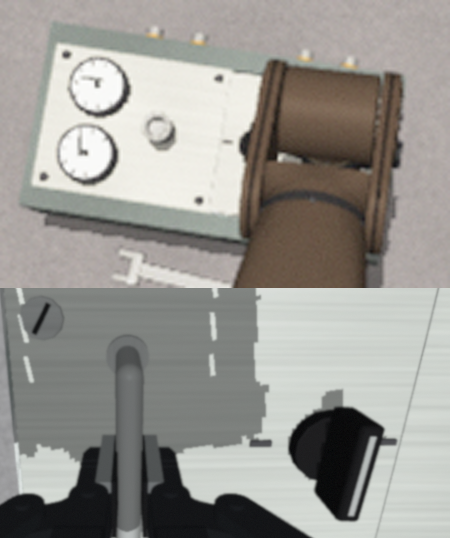

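The top view (upper half) and the wrist crop (lower half) show the covers butted. Only a thin line is left at the seam, at crop (440,290) to (378,538), and the wing slot runs from (373,440) to (347,515).

```bash
python3 - <<'E'
from h import *
import pickle
c=pickle.load(open('w2.pkl','rb'))
f=lambda x,y,z:onz(c,x+190,y-288+150,z)[:2]
a,b=f(374,438,.131),f(347,517,.131);d=b-a
print('slot',a,b,(a+b)/2,np.linalg.norm(d),np.degrees(np.arctan2(d[1],d[0])))
a,b=f(438,292,.1),f(378,535,.1);d=b-a;print('seam',a,b,np.degrees(np.arctan2(d[1],d[0])))
print('ridges',f(260,443,.1005),f(390,441,.1))
E
```

```text
slot [0.56485409 0.1243071 ] [0.60023081 0.11505315] [0.58254245 0.11968012] 0.03656703941775383 -14.659143657085501
seam [0.51848765 0.16736376] [0.64139082 0.14862458] -8.669181124375362
ridges [0.5778975 0.0895443] [0.58646717 0.15122468]
```

Call:
{"name": "drive_tool", "arguments": {"steps": [[0,-0.3,0,0,0],[0,0,0,0,0.6],[0,0,0,0,0.6],[0,0,0,0,0.6],[0,0,0,0,0.6],[-3,0,0,0,0.6],[-3,0,0,0,0.6],[0,0,0,0,0.6],[0,0,0,0,0.6]]}}

```text
time: 7.45
eef_pos: [0.5646, 0.0305, 0.1799]
tcp_rot: [0.054, 0.705, -0.054, 0.706]
contact_force: [-0.3, 0.7, -0.1]
opening: 0.598
```

Call:
{"name": "drive_tool", "arguments": {"steps": [[0,3,0.1,0,0.6],[0,3,0.1,0,0.6],[0,2.9,0.1,5,0.6],[0,0,0,0,0.6],[2.5,0,0,0,0.6],[2.5,0,0,0,0.6],[1.6,0,0,0,0.6],[0,0,0,0,0.6],[0,0,0,0,0.6]]}}

```text
time: 8.35
eef_pos: [0.5806, 0.1173, 0.113]
tcp_rot: [0.085, 0.702, -0.085, 0.702]
contact_force: [-0.0, -0.1, -0.6]
opening: 0.599
```

```bash
python3 - <<'E'
from h import *
c=cam('wrist','w3')
s=readout.get_state();print(s['eef_pos'],s['contact_force'])
cv2.imwrite('pics/w3c.png',c['frame'][200:480,120:560,::-1])
E
```

```text
[0.58135749 0.11743447 0.11409478] [-0.38266465  0.0091117  -0.18976603]
```

View pics/w3c.png

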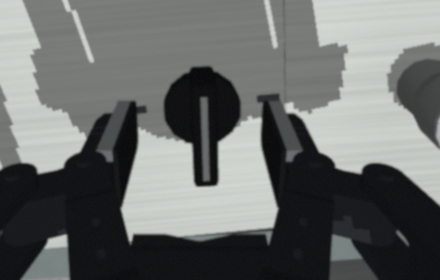

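The wing slot runs from (204,97) to (207,182) in the crop, centred between the pads at u≈130 and 275 and parallel to them. I close the jaws and turn clockwise.

Call:
{"name": "drive_tool", "arguments": {"steps": [[0,0,0,0,0],[0,0,0,0,0],[0,0,0,0,0],[0,0,0,0,0],[0,0,0,0,0],[0,0,0,0,0]], "force": 30}}

```text
time: 9.0
eef_pos: [0.5815, 0.1178, 0.1145]
tcp_rot: [0.085, 0.701, -0.085, 0.703]
contact_force: [-0.9, 1.2, 6.2]
opening: 0.111
```

Call:
{"name": "drive_tool", "arguments": {"steps": [[0,0,0,6,0],[0,0,0,6,0],[0,0,0,6,0],[0,0,0,6,0],[0,0,0,6,0],[0,0,0,0,0]]}}

```text
time: 9.6
eef_pos: [0.5814, 0.1173, 0.1146]
tcp_rot: [0.264, 0.655, -0.264, 0.657]
contact_force: [-1.1, 0.2, 6.2]
opening: 0.108
```

Call:
{"name": "drive_tool", "arguments": {"steps": [[0,0,0,7,0],[0,0,0,7,0],[0,0,0,7,0],[0,0,0,7,0],[0,0,0,7,0],[0,0,0,7,0],[0,0,0,6,0],[0,0,0,0,0]]}}

```text
time: 10.4
eef_pos: [0.5807, 0.1171, 0.1144]
tcp_rot: [-0.507, -0.492, 0.509, -0.492]
contact_force: [-2.6, -1.0, 8.1]
opening: 0.11
```

Call:
{"name": "drive_tool", "arguments": {"steps": [[0,0,0,3,0],[0,0,0,3,0],[0,0,0,0,0],[0,0,0,0,0]]}}

```text
time: 10.8
eef_pos: [0.5806, 0.1171, 0.1145]
tcp_rot: [-0.532, -0.465, 0.533, -0.465]
contact_force: [-3.6, -1.4, 7.7]
opening: 0.105
```

```bash
python3 - <<'E'
from h import *
s=readout.get_state();q=s['tcp_rot'];print(s['eef_pos'],s['contact_force'],s['wrist_torque'],2*np.degrees(np.arctan2(q[0],q[1])),s['qpos'])
E
```

```text
[0.58061894 0.1171062  0.11445544] [-3.63251513 -1.36892481  7.65464477] [-0.52835546  0.53180168 -0.03805651] -262.2875371027927 [ 2.84860231e-02  2.29745187e-01  1.87252688e+00 -1.76057949e-03
  1.04034213e+00  1.64745502e-01]
```

Call:
{"name": "drive_tool", "arguments": {"steps": [[0,0,0,2,0],[0,0,0,2,0],[0,0,0,0,0],[0,0,0,0,0]]}}

```text
time: 11.2
eef_pos: [0.5814, 0.1172, 0.1145]
tcp_rot: [-0.548, -0.446, 0.548, -0.448]
contact_force: [-0.8, -0.7, 4.4]
opening: 0.107
```

```bash
python3 - <<'E'
from h import *
s=readout.get_state();q=s['tcp_rot'];print(s['eef_pos'],s['contact_force'],s['wrist_torque'],2*np.degrees(np.arctan2(q[0],q[1])))
E
```

```text
[0.58137591 0.11720756 0.11446426] [-0.8174215  -0.65769555  4.43870794] [-0.37449112  0.13983703  0.5369057 ] -258.3057018672417
```

The torque has jumped to 0.54 N m, so the wing is at the hard stop. I back off, release, rise and look.

Call:
{"name": "drive_tool", "arguments": {"steps": [[0,0,0,-1.5,0],[0,0,0,0,0.5],[0,0,0,0,0.5],[0,0,0,0,0.5],[-3,0,0,0,0.5],[-3,0,0,0,0.5],[-3,0,0,0,0],[0,0,0,0,0],[0,0,0,0,0],[0,0,0,0,0]]}}

```text
time: 12.2
eef_pos: [0.5797, 0.1177, 0.2013]
tcp_rot: [-0.542, -0.454, 0.544, -0.453]
contact_force: [-0.3, -0.1, -0.9]
opening: 0.001
```

```bash
python3 - <<'E'
from h import *
import pickle
c=cam('wrist','w4');pickle.dump(c,open('w4.pkl','wb'))
s=readout.get_state();print(s['eef_pos'],R.from_quat(s['tcp_rot']).as_matrix().round(3))
for p in ([.5869,.1552,.1],[.559,-.0226,.107]): print(proj(c,p))
E
```

```text
[0.5796218  0.11766515 0.20109294] [[-0.004  0.984 -0.178]
 [-0.    -0.178 -0.984]
 [-1.    -0.004  0.001]]
(np.float64(320.16422947259696), np.float64(183.90236632780994))
(np.float64(325.54968016023804), np.float64(416.05258883109633))
```

View pics/w4.png

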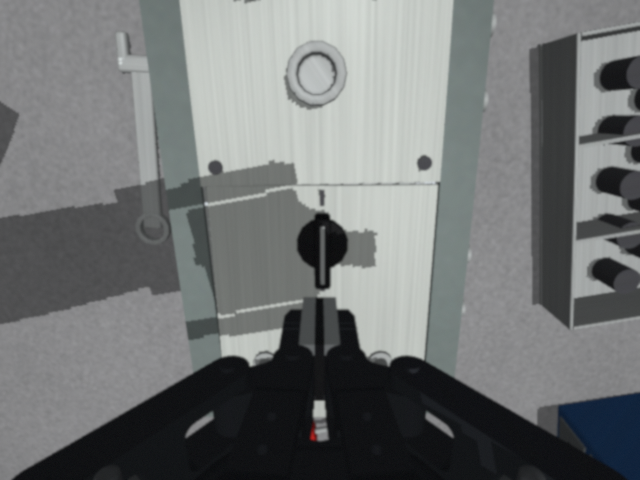

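The slot at (322,225–285) lines up with the ridge at (321,197), and the seam is closed at v≈184. Next I move to the free strip between the handle and the free end.

Call:
{"name": "drive_tool", "arguments": {"steps": [[0,0.1,3.1,0,0],[0,0.1,3.1,0,0],[0,0.1,3.1,0,0],[0,0,3.1,0,0],[0,0,0,0,0],[2.5,0,0,0,0],[2.5,0,0,0,0],[0,0,0,0,0],[0,0,0,0,0]]}}

```text
time: 13.15
eef_pos: [0.561, -0.0042, 0.1523]
tcp_rot: [-0.542, -0.454, 0.543, -0.453]
contact_force: [0.4, 0.5, 0.1]
opening: -0.001
```

```bash
python3 - <<'E'
from h import *
c=cam('scene','s5')
s=readout.get_state();print(s['eef_pos'],s['contact_force'])
print(proj(c,s['eef_pos']))
a=c['frame'][190:350,260:500,::-1]
cv2.imwrite('pics/s5c.png',cv2.resize(a,None,fx=3,fy=3,interpolation=cv2.INTER_CUBIC))
E
```

```text
[ 0.56191466 -0.00441314  0.15365655] [ 0.33370238  0.20442979 -0.36209637]
(np.float64(319.77285705621694), np.float64(251.35399367569127))
```

View pics/s5c.png

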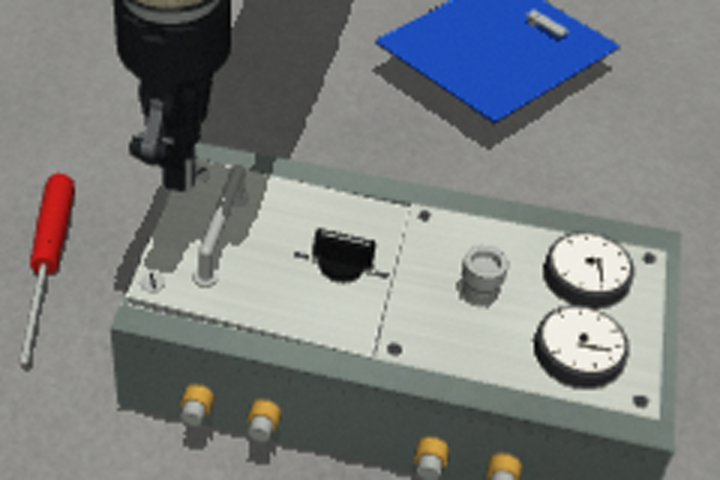

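The scene crop shows the fingers at (180,185) above the strip beyond the handle bar at (220,225), clear of the studs at (205,170) and (152,280). The covers are butted. I press down.

Call:
{"name": "drive_tool", "arguments": {"steps": [[2,0,0,0,0],[1.8,0,0,0,0],[0.5,0,0,0,0],[0,0,0,0,0],[0.3,0,0,0,0],[0,0,0,0,0]]}}

```text
time: 13.8
eef_pos: [0.5623, -0.0049, 0.1083]
tcp_rot: [0.543, 0.453, -0.542, 0.454]
contact_force: [-0.2, 0.6, 0.7]
opening: 0.003
```

Call:
{"name": "drive_tool", "arguments": {"steps": [[0.2,0,0,0,0],[0.2,0,0,0,0],[0,0,0,0,0],[0,0,0,0,0]]}}

```text
time: 14.2
eef_pos: [0.5624, -0.005, 0.1044]
tcp_rot: [0.543, 0.453, -0.542, 0.454]
contact_force: [-1.3, 0.6, 4.4]
opening: 0.002
```

Call:
{"name": "drive_tool", "arguments": {"steps": [[0.2,0,0,0,0],[0,0,0,0,0],[0,0,0,0,0]]}}

```text
time: 14.5
eef_pos: [0.5624, -0.0051, 0.1026]
tcp_rot: [0.543, 0.453, -0.542, 0.454]
contact_force: [0.1, -0.6, 6.5]
opening: 0.001
```

Call:
{"name": "drive_tool", "arguments": {"steps": [[0.2,0,0,0,0],[0,0,0,0,0],[0,0,0,0,0]]}}

```text
time: 14.8
eef_pos: [0.5624, -0.0051, 0.1009]
tcp_rot: [0.543, 0.453, -0.542, 0.454]
contact_force: [-0.7, 0.5, 8.7]
opening: 0.004
```

Call:
{"name": "drive_tool", "arguments": {"steps": [[0.15,0,0,0,0],[0,0,0,0,0],[0,0,0,0,0]]}}

```text
time: 15.1
eef_pos: [0.5625, -0.0051, 0.1001]
tcp_rot: [0.543, 0.453, -0.542, 0.454]
contact_force: [-3.4, -0.9, 10.1]
opening: 0.001
```

Call:
{"name": "drive_tool", "arguments": {"steps": [[0.15,0,0,0,0],[0,0,0,0,0],[0,0,0,0,0]]}}

```text
time: 15.4
eef_pos: [0.5625, -0.0052, 0.1]
tcp_rot: [-0.543, -0.453, 0.543, -0.454]
contact_force: [-7.3, 0.6, 17.2]
opening: 0.0
```

Call:
{"name": "drive_tool", "arguments": {"steps": [[0.1,0,0,0,0],[0,0,0,0,0],[0,0,0,0,0]]}}

```text
time: 15.7
eef_pos: [0.5625, -0.0051, 0.1]
tcp_rot: [-0.542, -0.453, 0.543, -0.454]
contact_force: [-8.9, 0.6, 21.2]
opening: -0.003
```

z has stalled at 0.100 while the force rises to 21 N, so the cover is flat. One last check before handing in.

```bash
python3 - <<'E'
from h import *
c=cam('scene','s6')
a=c['frame'][200:340,285:425,::-1]
cv2.imwrite('pics/s6c.png',cv2.resize(a,None,fx=4,fy=4,interpolation=cv2.INTER_CUBIC))
s=readout.get_state();print(s['time'],s['eef_pos'],s['contact_force'])
E
```

```text
15.75 [ 0.56252542 -0.00512085  0.09998578] [-8.04288641  0.45366119 23.86157732]
```

View pics/s6c.png

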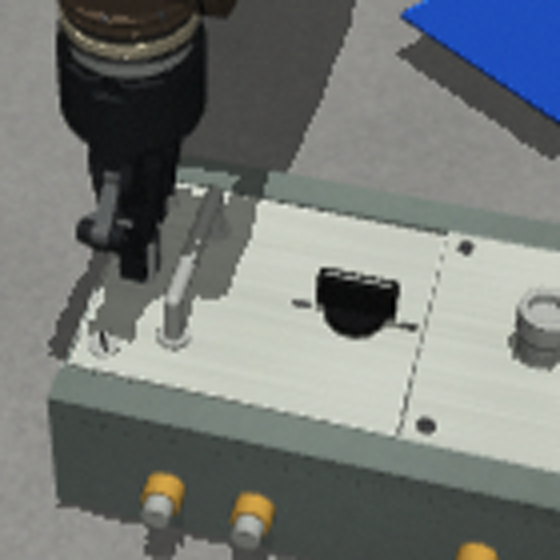

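The cover lies flat in the frame. The fingers press on the strip at (140,270), the seam is closed at (440,240) to (405,430), and the wing is in line with the ridges at (302,303) and (405,325). I hand in.

```bash
python3 -c "
from h import *
sign_off();s=readout.get_state();print(s['time'],s['eef_pos'],s['contact_force'])"
```

```text
the job is handed in; nothing more can be done
the job is handed in; nothing more can be done
```

The cover is butted against the fixed cover and its wing is turned home. The fingers are holding the handle end flat on the frame, and I handed the job in that way. It took about 16 s of the 48 s.

- **Slide:** I gripped the handle and slid the cover about 26 mm. It stalled at about 15 N, and the pictures afterwards show only a hairline at the seam.
- **Wing:** I turned it clockwise onto its hard stop, where the torque jumped to about 0.5 N m. In the later pictures the slot lines up with the index ridges.
- **Press:** The closed fingers push on the free strip with about 24 N down, and about 8 N sideways on the tool. Their height stopped at 100.0 mm, level with the seam.
- **Bystanders:** The arm was not driven near any of them. I did not re-measure where they are.

None of the checks disagreed. I did not measure seal compression or the load on the case directly. I infer both from the fingers stopping at 100.0 mm while the push kept rising. The hand-in gives no verdict, and the readout was closed afterwards, so I have no reading from the final second.

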